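# Stand the spice jars back on their coasters

## Robot

A 6-joint arm with a two-finger parallel gripper is mounted at the origin on the work surface. World frame = base frame: x ahead of the robot, y to its left, z up, the work surface at z = 0. Lengths are in m, angles in rad, forces in N, time in s.
With the tool pointing down it reaches from about 0.325 to 0.775 m from the base axis. Payload 9.3 kg.
Tool frame: the origin (TCP) lies midway between the tips of the shut fingers; the grasp point (between the pads) lies 19 mm behind it; z points along the fingers, y is the line along which they close (so a half turn about z gives the same grasp; the last joint's range is limited). The gripper opens to 85 mm and grips with 20 to 120 N. Pads are 22 mm wide; open, the fingers measure 114 mm over their backs; the gripper's body (76 mm by 85 mm) begins 54 mm behind the grasp point. The pads swing forward as they close: fully open they stand 13 mm farther back than shut.
Start: joints at [-1.368, 0.259, 0.021, 1.334, 0, 1.418], TCP at [0.192, -0.516, 0.231] pointing down, gripper open.
Joint ranges: [-3.04, 3.04], [-0.91, 1.82], [-1.04, 1.36], [-1.92, 1.95], [-1.52, 1.45], [-3.14, 3.14]. Speed limits (rad/s): [2.22, 2.22, 2.79, 3.14, 3.14, 3.14].

## Interface

Orientations are given as a unit quaternion [w, x, y, z].
In Python, from bench import arm, optics, ticket gives the robot as it stands. The module is installed in compiled form; this text tells all that it offers.
- The arm moves only by the tool jog_arm, called after "Call:" in YAML: its name, and indented under it one key for each argument. Schema: {"type":"object","properties":{"moves":{"type":"array","items":{"type":"object","properties":{"rotvec":{"type":"array","items":{"type":"number"},"minItems":3,"maxItems":3},"pos":{"type":"array","items":{"type":"number"},"minItems":3,"maxItems":3},"finger_gap":{"type":"number"}},"additionalProperties":false,"required":["finger_gap"]},"minItems":1,"maxItems":12},"clamp_n":{"type":"number"},"only":{"type":"string"},"quiet":{"type":"boolean"},"lines":{"type":"string"}},"required":["moves"],"additionalProperties":false}. moves is a list of rows, 1 to 12 of them, each an object with the fields rotvec (a list: a rotation vector rx, ry, rz in parts of the range, where 1.0 means 2 rad), pos (a list: dx, dy, dz in shares of the most that a row can go, 1 being 50 mm), finger_gap (the finger opening in m); a field left out counts as zero (the opening has to be given); each row shifts and turns the commanded pose from where the row before left it, along the tool's axes as they then stand; what a row does not reach is not made up. A row lasts 1/10 s, in which the tool goes at most 0.05 m and 0.15 rad, less where a joint would pass 70% of its speed; a pose out of reach is approached as far as the arm can. The fingers move at their own pace and stop on an object; clamp_n is the grip in N (left out, the last holds). Time passes only in rows, so rows that do not move let the fingers close. The tool returns the time, the measured TCP pose, the force, the opening and the grip force at its end. only (a regular expression) keeps the lines of the reply that match it, lines (a string "A,B") keeps lines A to B, and quiet returns only ok. Shift and turn numbers lie between -1 and 1, and a call with a number outside is refused. Input that does not fit is refused with a message, and nothing moves.
- arm.get_state(): the state, without advancing time (a new reading comes with each control period).
- optics.read_camera(name): name is "scene" or "top" or "wrist"; returns (picture, depth): 400x640x3 uint8, red, green, blue; 400x640 float32, m along the optical axis (not along the pixel's ray), 0 where there is no reading.
- optics.camera_model(name): a dict with "fx", "fy", "cx", "cy" (pixels), "pose" (4x4, takes a point from camera to world coordinates); the wrist camera has in their place "tool_from_camera" (4x4, takes a point from camera to tool coordinates, whose origin is the TCP and whose axes are the flange's). Camera axes: x right, y up, looking along -z (the intrinsics and any distortion apply to the point x, -y, -z); pixel columns grow to the right and rows downward; lengths in m; the calibration is good to about 2 mm. A picture is of the moment at which its call begins: read the wrist's pose just before it. camera_model takes no time and is no camera call.
- ticket.close_job(): hands the job in; it is judged then, once.
The state is a dict: "t": time; "joints": joint angles; "dq": joint speeds; "joint_efforts": joint torques, N m; "ee_pos": TCP position; "eef_rot": TCP orientation; "force": force on the tool from outside, world axes, zero at the start; "wrist_torque": the same for the moment, N m; "gripper_width": finger opening in m; "gripper_force": force on a finger pad.
Only numpy, scipy, OpenCV 4.12 (cv2) and the standard library are available. Lean on these libraries where they do the work, as an engineer would, in place of code of your own. Each camera call takes 0.05 s, during which the arm holds its last target. There are 200 camera calls.

## Task

Put the four spice jars away: stand each one upright inside the coaster that has the same colour as its cap, flat on the coaster's floor within the rim. Set the jars down rather than dropping them, don't tip any over, and leave the bowl and the bottle where they are.

Things in the scene. Friction and masses are not known exactly. Their poses are not given: they have to be found in the camera images.
- red_jar: loose closed spice jar, standing: upright steel cylinder 44 mm in diameter and 90 mm high over all, its top 22 mm being a red cap of the same 44 mm diameter, with a red band round the steel; 0.1 to 0.2 kg. Origin at the centre of its underside, z up its axis.
- yellow_jar: loose closed spice jar, standing: upright steel cylinder 44 mm in diameter and 90 mm high over all, its top 22 mm being a yellow cap of the same 44 mm diameter, with a yellow band round the steel; 0.1 to 0.2 kg. Origin at the centre of its underside, z up its axis.
- green_jar: loose closed spice jar, standing: upright steel cylinder 44 mm in diameter and 90 mm high over all, its top 22 mm being a green cap of the same 44 mm diameter, with a green band round the steel; 0.1 to 0.2 kg. Origin at the centre of its underside, z up its axis.
- blue_jar: loose closed spice jar, standing: upright steel cylinder 44 mm in diameter and 90 mm high over all, its top 22 mm being a blue cap of the same 44 mm diameter, with a blue band round the steel; 0.1 to 0.2 kg. Origin at the centre of its underside, z up its axis.
- red_coaster: red round coaster with a low rim, fixed to the counter: 72 mm outside diameter, rim 4 mm wide and 10 mm high, inner floor 64 mm in diameter and 4 mm above the counter. Origin at the centre of its underside on the counter, z up.
- yellow_coaster: yellow round coaster with a low rim, fixed to the counter: 72 mm outside diameter, rim 4 mm wide and 10 mm high, inner floor 64 mm in diameter and 4 mm above the counter. Origin at the centre of its underside on the counter, z up.
- green_coaster: green round coaster with a low rim, fixed to the counter: 72 mm outside diameter, rim 4 mm wide and 10 mm high, inner floor 64 mm in diameter and 4 mm above the counter. Origin at the centre of its underside on the counter, z up.
- blue_coaster: blue round coaster with a low rim, fixed to the counter: 72 mm outside diameter, rim 4 mm wide and 10 mm high, inner floor 64 mm in diameter and 4 mm above the counter. Origin at the centre of its underside on the counter, z up.
- bowl: bystander: small open round steel bowl, 76 mm across the rim, 35 mm high, loose on the counter between the jars and the coasters. Origin at the centre of its underside.
- bottle: bystander: amber glass bottle with a black cap, 60 mm in diameter, 200 mm high, loose, standing on the counter near the right-hand (-y) end of the work. Origin at the centre of its underside.

How it is judged:
By the outcome, as a careful person would: the job done as asked, in the order asked, and still so for the second after the job is handed in, with the robot touching nothing.
It also fails if it takes over 104 s, if anything falls off the work surface, if the arm or the gripper's body presses on something with over 40 N, if the wrist force passes 120 N, or if a joint passes its speed limit or range.

## Working session

There is one attempt and no reset: what is moved stays moved. The work goes in short steps, Python scripts to look and compute and a tool call to move; the robot and the scene stay as the last step left them, time stands still between calls to the robot, and variables do not carry over. Pictures are saved under pics/ and viewed, at most 14 in all, crops included, and the job is handed in when it is done.

```bash
mkdir -p pics; python3 - <<'E'
from bench import arm, optics
import cv2,numpy as np
s=arm.get_state();print(s)
for n in("top","scene"):
    p,d=optics.read_camera(n);np.savez(f"{n}.npz",p=p,d=d);cv2.imwrite(f"pics/{n}0.png",p[:,:,::-1]);print(n,optics.camera_model(n))
print(optics.camera_model("wrist"))
E
```

```text
{'t': 0.0, 'joints': array([-1.36762764e+00,  2.59201409e-01,  2.07768259e-02,  1.33367731e+00,
       -5.40888938e-06,  1.41817037e+00]), 'dq': array([ 9.62158626e-04,  8.25891875e-05, -9.92823025e-05, -3.43662491e-04,
       -6.98581837e-04, -2.03625339e-03]), 'joint_efforts': array([-2.11648185e-03, -5.55637586e+01,  3.44522309e+01,  1.37316258e-02,
       -3.80271804e-04,  9.63347844e-06]), 'ee_pos': array([ 0.19151128, -0.51529917,  0.23066708]), 'eef_rot': array([-6.52504750e-04,  9.84217749e-01,  1.76960435e-01, -1.91985025e-05]), 'force': array([ 0.58730631, -0.54575259, -0.03630582]), 'wrist_torque': array([ 0.06711545,  0.02413007, -0.01467597]), 'gripper_force': 0.0, 'gripper_width': 0.08552827415046779}
top {'fx': 448.6024766197456, 'fy': 448.6024766197456, 'cx': 325.8502158568373, 'cy': 193.7771130326771, 'pose': array([[-0.0175056 ,  0.99951097, -0.02591082,  0.49730537],
       [-0.9998375 , -0.01738798,  0.00475792, -0.08422354],
       [ 0.00430506,  0.0259899 ,  0.99965294,  0.96199063],
       [ 0.        ,  0.        ,  0.        ,  1.        ]])}
scene {'fx': 371.0936698570264, 'fy': 371.0936698570264, 'cx': 324.38580278693235, 'cy': 202.6987538286565, 'pose': array([[-0.85112298, -0.40494126,  0.33408418,  0.82780885],
       [ 0.524886  , -0.66756044,  0.52806983,  0.40455954],
       [ 0.00918412,  0.62480848,  0.78072403,  0.73791479],
       [ 0.        ,  0.        ,  0.        ,  1.        ]])}
{'fx': 330.1368474326567, 'fy': 330.1368474326567, 'cx': 315.41484449287924, 'cy': 194.0804899691301, 'tool_from_camera': array([[ 2.72508218e-04,  9.46561760e-01,  3.22522496e-01,
         8.27033043e-02],
       [ 9.99999441e-01, -5.87582084e-04,  8.79550015e-04,
        -1.74996534e-03],
       [ 1.02205685e-03,  3.22522075e-01, -9.46561391e-01,
        -1.42759956e-01],
       [ 0.00000000e+00,  0.00000000e+00,  0.00000000e+00,
         1.00000000e+00]])}
```

View pics/top0.png

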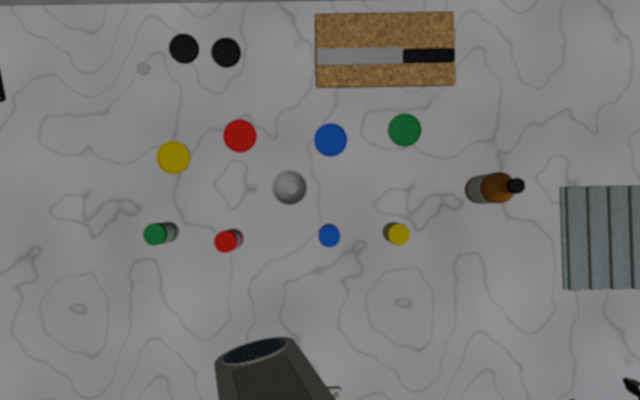

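View pics/scene0.png

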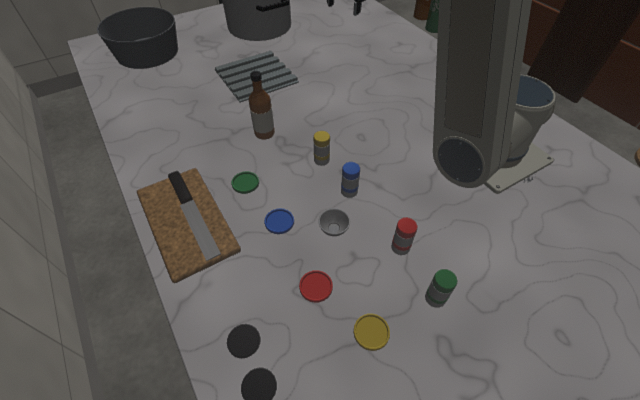

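The top view shows these cap centres: green (155,234), red (226,241), blue (329,236), yellow (398,234). The coasters are yellow (174,157), red (240,136), blue (331,140) and green (405,130). The bowl is at (289,187) and the bottle at (497,187). The scene view agrees, with all jars upright.

```bash
cat > h.py <<'E'
from bench import arm, optics
import cv2,numpy as np
from scipy.spatial.transform import Rotation as R
HUE=dict(red=(0,8),yellow=(20,32),green=(45,80),blue=(100,130))
def onplane(m,u,v,z):
    T=m["pose"];d=T[:3,:3]@[(u-m["cx"])/m["fx"],-(v-m["cy"])/m["fy"],-1.];c=T[:3,3]
    return c+d*(z-c[2])/d[2]
def blobs(p):
    h=cv2.cvtColor(p,cv2.COLOR_RGB2HSV);out={}
    for c,(a,b) in HUE.items():
        m=cv2.inRange(h,(a,130,50),(b,255,255))
        if c=="red": m|=cv2.inRange(h,(172,130,50),(180,255,255))
        n,_,st,ce=cv2.connectedComponentsWithStats(m)
        out[c]=[(st[i,4],ce[i],st[i,:4]) for i in range(1,n) if st[i,4]>100]
    return out
def state():
    s=arm.get_state();q=s["eef_rot"];M=R.from_quat([q[1],q[2],q[3],q[0]]).as_matrix()
    return s,M
def go(t):
    s,M=state();print("tool-axis delta",np.round(M.T@(np.array(t)-s["ee_pos"]),4),"rot to align",np.round(R.from_matrix(M.T@np.diag([1,-1,-1.])).as_rotvec(),4))
E
python3 - <<'E'
from h import *
f=np.load("top.npz");m=optics.camera_model("top")
for c,l in blobs(f["p"]).items():
    for a,ce,b in l:
        k=0.09 if a<600 else .01
        mid=(b[0]+b[2]/2-.5,b[1]+b[3]/2-.5)
        d=f["d"][int(ce[1]),int(ce[0])]
        print(c,a,ce.round(1),b,"cent",onplane(m,*ce,k).round(4),"bbox",onplane(m,*mid,k).round(4),"depth",d)
go([.42,-.2,.2])
E
```

```text
red 822 [239.4 135.4] [224 120  32  32] cent [0.6494 0.093  0.01  ] bbox [0.6492 0.0928 0.01  ] depth 0.9602545
red 378 [225.5 241.1] [215 231  22  21] cent [0.4317 0.1076 0.09  ] bbox [0.4318 0.1076 0.09  ] depth 0.868257
yellow 837 [173.  156.9] [157 141  33  33] cent [0.6059 0.2344 0.01  ] bbox [0.6058 0.2345 0.01  ] depth 0.95919925
yellow 378 [397.7 233.9] [387 224  23  21] cent [ 0.4396 -0.2265  0.09  ] bbox [ 0.4394 -0.2271  0.09  ] depth 0.86722285
green 758 [404.3 129.6] [389 114  31  32] cent [ 0.6559 -0.2584  0.01  ] bbox [ 0.6562 -0.2578  0.01  ] depth 0.96135604
green 361 [155.1 233.8] [144 224  23  20] cent [0.448  0.2437 0.09  ] bbox [0.4487 0.2438 0.09  ] depth 0.86746866
blue 796 [330.2 139.4] [315 124  32  32] cent [ 0.6377 -0.1     0.01  ] bbox [ 0.6374 -0.1007  0.01  ] depth 0.96060085
blue 356 [328.9 235.5] [319 225  21  22] cent [ 0.4389 -0.0929  0.09  ] bbox [ 0.4389 -0.0931  0.09  ] depth 0.8723552
tool-axis delta [ 0.324  -0.2159  0.0311] rot to align [-0.0013  0.      0.3558]
```

The rows are not in the units I measure in: shifts go in shares of 50 mm and turns go in shares of 2 rad. I convert before sending: -0.043 m is -0.86, -0.041 m is -0.82, 0.119 rad is 0.0595.

Call:
jog_arm:
  moves:
    - {"rotvec":[0,0,0.0595],"finger_gap":0.085}
    - {"rotvec":[0,0,0.0595],"finger_gap":0.085}
    - {"rotvec":[0,0,0.059],"finger_gap":0.085}
    - {"finger_gap":0.085}
    - {"pos":[0.72,-0.82,0],"finger_gap":0.085}
    - {"pos":[0.72,-0.82,0],"finger_gap":0.085}
    - {"pos":[0.72,-0.82,0],"finger_gap":0.085}
    - {"pos":[0.72,-0.82,0],"finger_gap":0.085}
    - {"pos":[0.72,-0.82,0],"finger_gap":0.085}
    - {"pos":[0.72,-0.82,0],"finger_gap":0.085}
    - {"pos":[0.64,-0.86,0],"finger_gap":0.085}
    - {"finger_gap":0.085}
  clamp_n: 40

```text
t: 1.3
ee_pos: [0.4219, -0.2454, 0.2313]
eef_rot: [-0.001, 1.0, 0.005, 0.0]
force: [0.4, -0.5, -0.0]
gripper_width: 0.0854
gripper_force: 0.0
```

```bash
python3 -c "
from h import *
go([.4395,-.2267,.036])"
```

```text
tool-axis delta [ 0.0177 -0.0183  0.1953] rot to align [-0.0012 -0.0006  0.0101]
```

In the tool's units: 0.035 m is 0.7, 0.03 m is 0.6, 0.01 rad is 0.005.

Call:
jog_arm:
  moves:
    - {"rotvec":[0,0,0.005],"pos":[0.18,-0.18,0],"finger_gap":0.085}
    - {"pos":[0.18,-0.18,0],"finger_gap":0.085}
    - {"pos":[0,0,0.7],"finger_gap":0.085}
    - {"pos":[0,0,0.7],"finger_gap":0.085}
    - {"pos":[0,0,0.6],"finger_gap":0.085}
    - {"finger_gap":0.085}
    - {"finger_gap":0.085}

```text
t: 2.0
ee_pos: [0.4375, -0.2324, 0.1318]
eef_rot: [-0.0, 1.0, -0.005, -0.0]
force: [0.8, 0.2, 1.0]
gripper_width: 0.0854
gripper_force: 0.0
```

```bash
python3 - <<'E'
from h import *
go([.4395,-.2267,.036])
p,d=optics.read_camera("wrist");cv2.imwrite("pics/w1.png",p[:,:,::-1])
E
```

```text
tool-axis delta [ 0.002  -0.0057  0.0958] rot to align [-0.0004  0.0005 -0.0096]
```

View pics/w1.png

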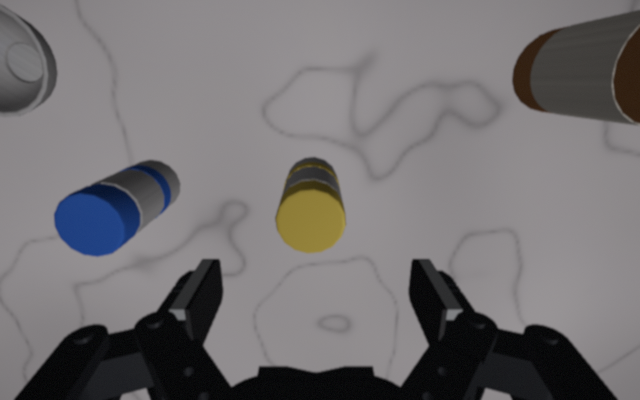

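The wrist view shows the yellow cap at (310,220), slightly left of the mid-line between the fingers. That matches the computed offset of about -5 mm in tool y. Correct it, descend and grip.

In the tool's units: 0.03 m is 0.6, 0.025 m is 0.5, -0.009 rad is -0.0045.

Call:
jog_arm:
  moves:
    - {"rotvec":[0,0,-0.0045],"pos":[0.04,-0.1,0],"finger_gap":0.085}
    - {"pos":[0,0,0.6],"finger_gap":0.085}
    - {"pos":[0,0,0.6],"finger_gap":0.085}
    - {"pos":[0,0,0.5],"finger_gap":0.085}
    - {"pos":[0,0,0.22],"finger_gap":0.085}
    - {"finger_gap":0.085}
    - {"finger_gap":0.03}
    - {"finger_gap":0.03}
    - {"finger_gap":0.03}
    - {"finger_gap":0.03}
    - {"finger_gap":0.03}
    - {"finger_gap":0.03}
  clamp_n: 40

```text
t: 3.25
ee_pos: [0.4402, -0.2277, 0.0365]
eef_rot: [0.001, 1.0, -0.001, 0.001]
force: [0.3, -0.0, 6.4]
gripper_width: 0.0432
gripper_force: 39.6
```

```bash
python3 -c "
from h import *
go([.4395,-.2267,.036])"
```

```text
tool-axis delta [-0.0007 -0.001   0.0005] rot to align [ 0.0014 -0.0019 -0.0012]
```

In the tool's units: -0.04 m is -0.8, -0.03 m is -0.6.

Call:
jog_arm:
  moves:
    - {"pos":[0,0,-0.4],"finger_gap":0.03}
    - {"pos":[0,0,-0.8],"finger_gap":0.03}
    - {"pos":[0,0,-0.8],"finger_gap":0.03}
    - {"pos":[0,0,-0.6],"finger_gap":0.03}
    - {"finger_gap":0.03}

```text
t: 3.75
ee_pos: [0.4411, -0.2283, 0.1696]
eef_rot: [0.002, 1.0, -0.001, 0.003]
force: [0.8, -0.2, -1.7]
gripper_width: 0.0432
gripper_force: 41.4
```

Call:
jog_arm:
  moves:
    - {"pos":[0.14,-0.4,0],"finger_gap":0.03}
    - {"pos":[0.28,-0.8,0],"finger_gap":0.03}
    - {"pos":[0.28,-0.8,0],"finger_gap":0.03}
    - {"pos":[0.28,-0.8,0],"finger_gap":0.03}
    - {"pos":[0.28,-0.8,0],"finger_gap":0.03}
    - {"pos":[0.28,-0.8,0],"finger_gap":0.03}
    - {"pos":[0.28,-0.8,0],"finger_gap":0.03}
    - {"pos":[0.28,-0.8,0],"finger_gap":0.03}
    - {"pos":[0.28,-0.8,0],"finger_gap":0.03}
    - {"pos":[0.28,-0.8,0],"finger_gap":0.03}
    - {"pos":[0.24,-0.6,0],"finger_gap":0.03}
    - {"finger_gap":0.03}

```text
t: 4.95
ee_pos: [0.5853, 0.139, 0.1651]
eef_rot: [-0.018, 0.999, 0.038, -0.001]
force: [-0.3, 0.2, -1.7]
gripper_width: 0.0429
gripper_force: 41.4
```

```bash
python3 -c "
from h import *
go([.6065,.2345,.041])"
```

```text
tool-axis delta [ 0.0286 -0.089   0.1274] rot to align [-0.0366  0.0029  0.0766]
```

In the tool's units: -0.022 m is -0.44, -0.02 m is -0.4, 0.025 rad is 0.0125.

Call:
jog_arm:
  moves:
    - {"rotvec":[0,0,0.0125],"pos":[0.14,-0.44,0],"finger_gap":0.03}
    - {"rotvec":[0,0,0.0125],"pos":[0.14,-0.44,0],"finger_gap":0.03}
    - {"rotvec":[0,0,0.0125],"pos":[0.14,-0.44,0],"finger_gap":0.03}
    - {"pos":[0.14,-0.4,0],"finger_gap":0.03}
    - {"finger_gap":0.03}
    - {"finger_gap":0.03}
    - {"finger_gap":0.03}

```text
t: 5.65
ee_pos: [0.6103, 0.1676, 0.1711]
eef_rot: [-0.04, 0.998, 0.049, -0.004]
force: [-0.4, -0.4, -1.5]
gripper_width: 0.043
gripper_force: 41.4
```

```bash
python3 -c "
from h import *
go([.6065,.2345,.041])"
```

```text
tool-axis delta [ 0.0035 -0.0562  0.1351] rot to align [-0.0804  0.009   0.0983]
```

```bash
python3 -c "
from h import *
s,M=state();print(s['joints'].round(3),s['dq'].round(3));go([.6065,.2345,.041])"
```

```text
[0.098 0.419 0.105 1.262 0.081 3.141] [-0.003 -0.003 -0.002 -0.     0.     0.   ]
tool-axis delta [ 0.0035 -0.0562  0.1351] rot to align [-0.0804  0.009   0.0983]
```

In the tool's units: -0.14 rad is -0.07.

```bash
sed -i 's/np.diag(\[1,-1,-1.\])/np.array([[0,1,0],[1,0,0],[0,0,-1.]])/; s/np.round(R/np.round(R/; s/print("tool/print(s["joints"].round(2),"tool/' h.py
```

Call:
jog_arm:
  moves:
    - {"rotvec":[0,0,-0.05],"finger_gap":0.03}
    - {"rotvec":[-0.04,0,0],"finger_gap":0.03}
    - {"rotvec":[0,0,-0.07],"finger_gap":0.03}
    - {"rotvec":[0,0,-0.07],"finger_gap":0.03}
    - {"rotvec":[0,0,-0.07],"finger_gap":0.03}
    - {"rotvec":[0,0,-0.07],"finger_gap":0.03}
    - {"rotvec":[0,0,-0.07],"finger_gap":0.03}
    - {"rotvec":[0,0,-0.07],"finger_gap":0.03}
    - {"rotvec":[0,0,-0.07],"finger_gap":0.03}
    - {"rotvec":[0,0,-0.07],"finger_gap":0.03}
    - {"rotvec":[0,0,-0.07],"finger_gap":0.03}
    - {"finger_gap":0.03}

```text
t: 6.85
ee_pos: [0.6103, 0.1675, 0.1713]
eef_rot: [0.0, 0.745, 0.667, 0.002]
force: [-0.1, -0.1, -2.5]
gripper_width: 0.0434
gripper_force: 41.4
```

```bash
python3 -c "
from h import *
go([.6065,.2345,.041])"
```

```text
[0.13 0.42 0.11 1.26 0.   1.82] tool-axis delta [ 0.0659 -0.0116  0.1304] rot to align [ 0.0031 -0.0018 -0.1107]
```

In the tool's units: 0.037 m is 0.74, -0.004 m is -0.08, -0.11 rad is -0.055.

Call:
jog_arm:
  moves:
    - {"rotvec":[0,0,-0.055],"finger_gap":0.03}
    - {"pos":[0.6,-0.08,0],"finger_gap":0.03}
    - {"pos":[0.74,0,0],"finger_gap":0.03}
    - {"pos":[0,0,0.6],"finger_gap":0.03}
    - {"pos":[0,0,0.6],"finger_gap":0.03}
    - {"pos":[0,0,0.4],"finger_gap":0.03}
    - {"pos":[0,0,0.4],"finger_gap":0.03}
    - {"finger_gap":0.03}
    - {"finger_gap":0.03}

```text
t: 7.75
ee_pos: [0.607, 0.2347, 0.0717]
eef_rot: [0.001, 0.709, 0.705, 0.002]
force: [-0.6, 0.5, -1.0]
gripper_width: 0.043
gripper_force: 41.5
```

```bash
python3 - <<'E'
from h import *
go([.6065,.2345,.041])
p,d=optics.read_camera("scene");a=cv2.resize(p[230:390,250:450],None,fx=4,fy=3.75)
cv2.imwrite("pics/s1.png",a[:,:,::-1])
E
```

```text
[ 0.24  0.51 -0.01  1.05  0.    1.82] tool-axis delta [-0.0003 -0.0006  0.0307] rot to align [ 0.0029 -0.0015 -0.0051]
```

View pics/s1.png

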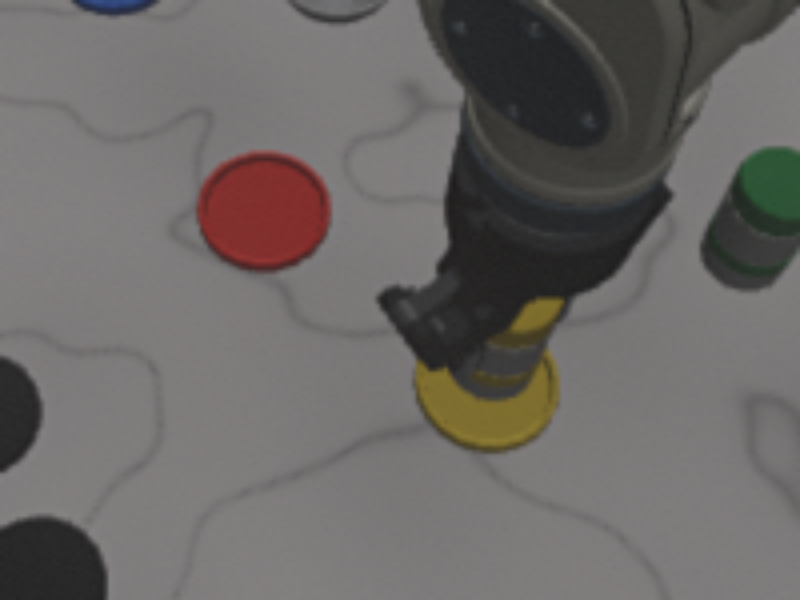

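The yellow jar hangs upright over the yellow coaster, with its foot at about (490,385) in the crop. Lower gently.

In the tool's units: 0.015 m is 0.3, 0.009 m is 0.18.

Call:
jog_arm:
  moves:
    - {"pos":[0,0,0.3],"finger_gap":0.03}
    - {"pos":[0,0,0.18],"finger_gap":0.03}
    - {"pos":[0,0,0.08],"finger_gap":0.03}
    - {"finger_gap":0.03}
    - {"finger_gap":0.03}

```text
t: 8.3
ee_pos: [0.6074, 0.2349, 0.0439]
eef_rot: [0.001, 0.708, 0.706, 0.002]
force: [-0.6, -0.4, -1.1]
gripper_width: 0.0435
gripper_force: 41.5
```

Call:
jog_arm:
  moves:
    - {"pos":[0,0,0.02],"finger_gap":0.03}
    - {"pos":[0,0,0.02],"finger_gap":0.03}
    - {"finger_gap":0.03}

```text
t: 8.6
ee_pos: [0.6071, 0.2349, 0.0413]
eef_rot: [0.001, 0.708, 0.706, 0.002]
force: [-0.7, 0.1, -1.6]
gripper_width: 0.0433
gripper_force: 41.5
```

In the tool's units: 0.001 m is 0.02.

Call:
jog_arm:
  moves:
    - {"pos":[0,0,0.02],"finger_gap":0.03}
    - {"finger_gap":0.03}

```text
t: 8.8
ee_pos: [0.6073, 0.2349, 0.0407]
eef_rot: [0.001, 0.708, 0.706, 0.002]
force: [-0.9, 0.4, 2.0]
gripper_width: 0.0431
gripper_force: 41.6
```

Call:
jog_arm:
  moves:
    - {"pos":[0,0,0.02],"finger_gap":0.03}
    - {"finger_gap":0.03}

```text
t: 9.0
ee_pos: [0.6074, 0.2349, 0.0406]
eef_rot: [0.001, 0.708, 0.706, 0.002]
force: [-3.1, -1.1, 10.7]
gripper_width: 0.0433
gripper_force: 42.2
```

Call:
jog_arm:
  moves:
    - {"finger_gap":0.05}
    - {"finger_gap":0.06}
    - {"finger_gap":0.085}
    - {"finger_gap":0.085}
    - {"finger_gap":0.085}
    - {"pos":[0,0,-0.4],"finger_gap":0.085}
    - {"pos":[0,0,-0.6],"finger_gap":0.085}
    - {"pos":[0,0,-0.8],"finger_gap":0.085}
    - {"pos":[0,0,-0.8],"finger_gap":0.085}
    - {"finger_gap":0.085}

```text
t: 10.0
ee_pos: [0.6089, 0.2352, 0.1753]
eef_rot: [0.003, 0.708, 0.706, 0.006]
force: [0.6, 0.2, 0.5]
gripper_width: 0.0852
gripper_force: 0.0
```

Call:
jog_arm:
  moves:
    - {"pos":[0.04,-0.8,0],"finger_gap":0.085}
    - {"pos":[0.04,-0.8,0],"finger_gap":0.085}
    - {"pos":[0.04,-0.8,0],"finger_gap":0.085}
    - {"pos":[0.04,-0.8,0],"finger_gap":0.085}
    - {"finger_gap":0.085}
    - {"finger_gap":0.085}
    - {"finger_gap":0.085}

```text
t: 10.7
ee_pos: [0.4476, 0.2431, 0.1687]
eef_rot: [0.001, 0.708, 0.706, 0.002]
force: [0.9, 0.8, 0.0]
gripper_width: 0.0852
gripper_force: 0.0
```

```bash
python3 - <<'E'
from h import *
go([.4485,.2437,.036])
p,d=optics.read_camera("scene");a=cv2.resize(p[230:390,250:490],None,fx=3.3,fy=3.3)
cv2.imwrite("pics/s2.png",a[:,:,::-1])
E
```

```text
[ 0.33  0.21 -0.2   1.15  0.    1.91] tool-axis delta [0.0003 0.0004 0.1327] rot to align [ 0.0038 -0.0017 -0.0028]
```

View pics/s2.png

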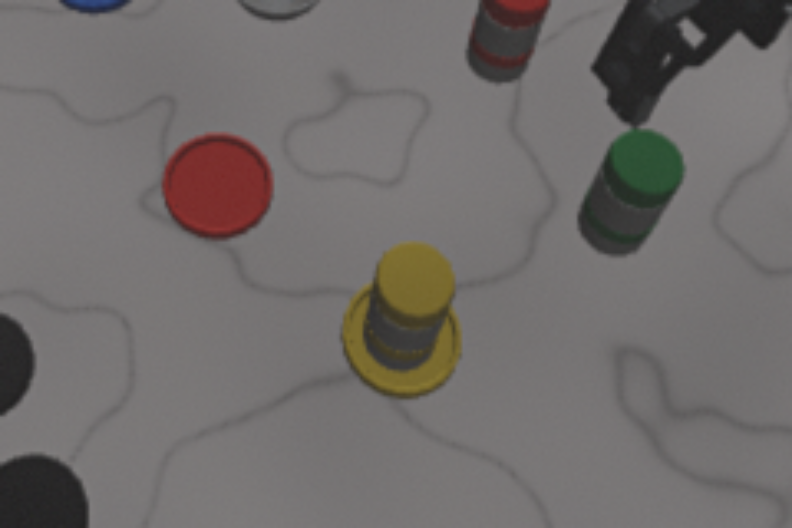

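The yellow jar stands centred in its coaster: its foot is at about (403,345) and the rim is centred at about (402,335). Now the green jar.

In the tool's units: 0.04 m is 0.8, 0.035 m is 0.7.

Call:
jog_arm:
  moves:
    - {"pos":[0,0,0.8],"finger_gap":0.085}
    - {"pos":[0,0,0.8],"finger_gap":0.085}
    - {"pos":[0,0,0.7],"finger_gap":0.085}
    - {"pos":[0,0,0.36],"finger_gap":0.085}
    - {"finger_gap":0.085}
    - {"finger_gap":0.03}
    - {"finger_gap":0.03}
    - {"finger_gap":0.03}
    - {"finger_gap":0.03}
    - {"finger_gap":0.03}
    - {"finger_gap":0.03}
  clamp_n: 40

```text
t: 11.85
ee_pos: [0.4481, 0.2436, 0.0371]
eef_rot: [0.001, 0.708, 0.706, 0.003]
force: [0.2, -0.4, 6.9]
gripper_width: 0.0429
gripper_force: 40.0
```

```bash
python3 -c "
from h import *
go([.6562,-.2582,.041])"
```

```text
[ 0.33  0.33 -0.42  0.82  0.    1.91] tool-axis delta [-0.5012  0.2095 -0.0039] rot to align [ 0.0058 -0.0024 -0.0027]
```

In the tool's units: -0.04 m is -0.8, -0.03 m is -0.6.

Call:
jog_arm:
  moves:
    - {"pos":[0,0,-0.4],"finger_gap":0.03}
    - {"pos":[0,0,-0.8],"finger_gap":0.03}
    - {"pos":[0,0,-0.8],"finger_gap":0.03}
    - {"pos":[0,0,-0.6],"finger_gap":0.03}
    - {"finger_gap":0.03}
    - {"pos":[-0.4,0.16,0],"finger_gap":0.03}
    - {"pos":[-0.8,0.33,0],"finger_gap":0.03}
    - {"pos":[-0.8,0.33,0],"finger_gap":0.03}
    - {"pos":[-0.8,0.33,0],"finger_gap":0.03}
    - {"pos":[-0.8,0.33,0],"finger_gap":0.03}
    - {"pos":[-0.8,0.33,0],"finger_gap":0.03}
    - {"pos":[-0.8,0.33,0],"finger_gap":0.03}

```text
t: 13.05
ee_pos: [0.5531, -0.0189, 0.1652]
eef_rot: [0.0, 0.708, 0.706, 0.002]
force: [-0.1, 0.5, -1.3]
gripper_width: 0.0433
gripper_force: 41.1
```

Call:
jog_arm:
  moves:
    - {"pos":[-0.8,0.33,0],"finger_gap":0.03}
    - {"pos":[-0.8,0.33,0],"finger_gap":0.03}
    - {"pos":[-0.8,0.33,0],"finger_gap":0.03}
    - {"pos":[-0.8,0.33,0],"finger_gap":0.03}
    - {"pos":[-0.8,0.33,0],"finger_gap":0.03}
    - {"pos":[-0.6,0.29,0],"finger_gap":0.03}
    - {"finger_gap":0.03}
    - {"finger_gap":0.03}
    - {"finger_gap":0.03}

```text
t: 13.95
ee_pos: [0.649, -0.2466, 0.1652]
eef_rot: [0.0, 0.708, 0.706, 0.002]
force: [-0.0, 0.3, -1.0]
gripper_width: 0.0435
gripper_force: 41.2
```

```bash
python3 -c "
from h import *
go([.6562,-.2582,.041])"
```

```text
[-0.49  0.53  0.28  1.32  0.    1.09] tool-axis delta [-0.0119  0.0069  0.1242] rot to align [ 0.0023 -0.0023 -0.0022]
```

In the tool's units: 0.03 m is 0.6, 0.02 m is 0.4.

Call:
jog_arm:
  moves:
    - {"pos":[-0.24,0.14,0],"finger_gap":0.03}
    - {"pos":[0,0,0.6],"finger_gap":0.03}
    - {"pos":[0,0,0.6],"finger_gap":0.03}
    - {"pos":[0,0,0.6],"finger_gap":0.03}
    - {"pos":[0,0,0.4],"finger_gap":0.03}
    - {"pos":[0,0,0.18],"finger_gap":0.03}
    - {"finger_gap":0.03}
    - {"finger_gap":0.03}

```text
t: 14.75
ee_pos: [0.6574, -0.259, 0.048]
eef_rot: [0.001, 0.708, 0.706, 0.002]
force: [-0.2, -0.9, -0.2]
gripper_width: 0.0431
gripper_force: 41.2
```

Call:
jog_arm:
  moves:
    - {"pos":[0,0,0.04],"finger_gap":0.03}
    - {"finger_gap":0.03}
    - {"finger_gap":0.03}

```text
t: 15.05
ee_pos: [0.657, -0.2594, 0.0453]
eef_rot: [0.001, 0.708, 0.706, 0.002]
force: [0.4, 0.2, -1.7]
gripper_width: 0.0432
gripper_force: 41.2
```

```bash
python3 -c "
from h import *
go([.6562,-.2582,.041])"
```

```text
[-0.5   0.61  0.11  1.07  0.    1.08] tool-axis delta [ 0.0012 -0.0009  0.0043] rot to align [ 0.004  -0.0012 -0.0027]
```

In the tool's units: 0.002 m is 0.04, 0.0015 m is 0.03.

Call:
jog_arm:
  moves:
    - {"pos":[0,0,0.04],"finger_gap":0.03}
    - {"pos":[0,0,0.03],"finger_gap":0.03}
    - {"finger_gap":0.03}
    - {"finger_gap":0.03}

```text
t: 15.45
ee_pos: [0.6569, -0.2593, 0.0412]
eef_rot: [0.001, 0.708, 0.706, 0.002]
force: [-0.3, -0.7, 0.1]
gripper_width: 0.0432
gripper_force: 41.2
```

Call:
jog_arm:
  moves:
    - {"pos":[0,0,0.02],"finger_gap":0.03}
    - {"finger_gap":0.03}

```text
t: 15.65
ee_pos: [0.6569, -0.2594, 0.0411]
eef_rot: [0.001, 0.708, 0.706, 0.002]
force: [-2.3, 0.1, 6.9]
gripper_width: 0.0434
gripper_force: 41.9
```

In the tool's units: -0.04 m is -0.8, -0.03 m is -0.6.

Call:
jog_arm:
  moves:
    - {"finger_gap":0.05}
    - {"finger_gap":0.06}
    - {"finger_gap":0.085}
    - {"finger_gap":0.085}
    - {"finger_gap":0.085}
    - {"pos":[0,0,-0.4],"finger_gap":0.085}
    - {"pos":[0,0,-0.6],"finger_gap":0.085}
    - {"pos":[0,0,-0.8],"finger_gap":0.085}
    - {"pos":[0,0,-0.8],"finger_gap":0.085}
    - {"finger_gap":0.085}

```text
t: 16.65
ee_pos: [0.6583, -0.2604, 0.1767]
eef_rot: [0.005, 0.708, 0.706, 0.003]
force: [-0.0, -1.0, -0.2]
gripper_width: 0.085
gripper_force: 0.0
```

Call:
jog_arm:
  moves:
    - {"pos":[0.48,-0.62,0],"finger_gap":0.085}
    - {"pos":[0.48,-0.62,0],"finger_gap":0.085}
    - {"pos":[0.48,-0.62,0],"finger_gap":0.085}
    - {"pos":[0.48,-0.62,0],"finger_gap":0.085}
    - {"pos":[0.48,-0.62,0],"finger_gap":0.085}
    - {"pos":[0.48,-0.62,0],"finger_gap":0.085}
    - {"pos":[0.46,-0.62,0],"finger_gap":0.085}
    - {"finger_gap":0.085}
    - {"finger_gap":0.085}
    - {"finger_gap":0.085}

```text
t: 17.65
ee_pos: [0.4407, -0.0924, 0.1698]
eef_rot: [0.001, 0.708, 0.706, 0.002]
force: [-0.2, 0.0, 0.6]
gripper_width: 0.085
gripper_force: 0.0
```

```bash
python3 - <<'E'
from h import *
go([.439,-.093,.036])
p,d=optics.read_camera("scene");a=cv2.resize(p[100:300,200:440],None,fx=3,fy=3)
cv2.imwrite("pics/s3.png",a[:,:,::-1])
E
```

```text
[-0.4   0.12 -0.32  1.13  0.    1.18] tool-axis delta [-0.0008 -0.0023  0.1338] rot to align [ 0.0041 -0.0012 -0.0027]
```

View pics/s3.png

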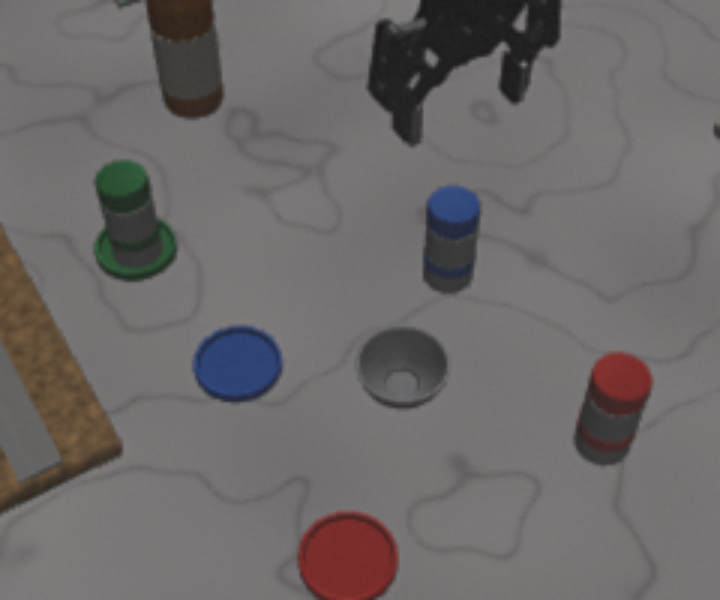

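The green jar stands in its coaster: foot at (138,255), coaster centre at (136,247). The blue jar's cap is at (453,210) and the bowl at (403,367), clear of the fingers. Grip blue.

In the tool's units: 0.04 m is 0.8, 0.035 m is 0.7.

Call:
jog_arm:
  moves:
    - {"pos":[-0.02,-0.04,0.8],"finger_gap":0.085}
    - {"pos":[0,0,0.8],"finger_gap":0.085}
    - {"pos":[0,0,0.7],"finger_gap":0.085}
    - {"pos":[0,0,0.38],"finger_gap":0.085}
    - {"finger_gap":0.085}
    - {"finger_gap":0.03}
    - {"finger_gap":0.03}
    - {"finger_gap":0.03}
    - {"finger_gap":0.03}
    - {"finger_gap":0.03}
    - {"finger_gap":0.03}
  clamp_n: 40

```text
t: 18.8
ee_pos: [0.4391, -0.0931, 0.0369]
eef_rot: [0.002, 0.708, 0.706, 0.002]
force: [-1.5, -0.3, 6.6]
gripper_width: 0.0432
gripper_force: 40.1
```

Call:
jog_arm:
  moves:
    - {"pos":[0,0,-0.4],"finger_gap":0.03}
    - {"pos":[0,0,-0.8],"finger_gap":0.03}
    - {"pos":[0,0,-0.8],"finger_gap":0.03}
    - {"pos":[0,0,-0.6],"finger_gap":0.03}
    - {"finger_gap":0.03}
    - {"pos":[0,0.6,0],"finger_gap":0.03}
    - {"pos":[-0.02,0.8,0],"finger_gap":0.03}
    - {"pos":[-0.04,0.8,0],"finger_gap":0.03}
    - {"pos":[-0.04,0.8,0],"finger_gap":0.03}
    - {"pos":[-0.04,0.9,0],"finger_gap":0.03}
    - {"finger_gap":0.03}
    - {"finger_gap":0.03}

```text
t: 20.0
ee_pos: [0.6328, -0.1002, 0.1642]
eef_rot: [-0.001, 0.708, 0.706, 0.001]
force: [-0.3, 0.2, -2.0]
gripper_width: 0.043
gripper_force: 42.0
```

```bash
python3 -c "
from h import *
go([.6376,-.1003,.041])"
```

```text
[-0.29  0.44  0.12  1.25  0.    1.28] tool-axis delta [-0.0004  0.0047  0.1232] rot to align [ 0.0002 -0.0025 -0.0021]
```

In the tool's units: 0.03 m is 0.6, 0.02 m is 0.4.

Call:
jog_arm:
  moves:
    - {"pos":[0,0.08,0],"finger_gap":0.03}
    - {"pos":[0,0,0.6],"finger_gap":0.03}
    - {"pos":[0,0,0.6],"finger_gap":0.03}
    - {"pos":[0,0,0.6],"finger_gap":0.03}
    - {"pos":[0,0,0.4],"finger_gap":0.03}
    - {"pos":[0,0,0.16],"finger_gap":0.03}
    - {"finger_gap":0.03}
    - {"finger_gap":0.03}

```text
t: 20.8
ee_pos: [0.6376, -0.1004, 0.0498]
eef_rot: [0.001, 0.708, 0.706, 0.002]
force: [-0.1, -0.4, -2.1]
gripper_width: 0.043
gripper_force: 42.0
```

Call:
jog_arm:
  moves:
    - {"pos":[0,0,0.04],"finger_gap":0.03}
    - {"finger_gap":0.03}
    - {"finger_gap":0.03}

```text
t: 21.1
ee_pos: [0.6375, -0.1003, 0.0469]
eef_rot: [0.001, 0.708, 0.706, 0.002]
force: [-0.0, -0.6, -1.8]
gripper_width: 0.0433
gripper_force: 42.0
```

```bash
python3 -c "
from h import *
go([.6376,-.1003,.041])"
```

```text
[-0.29  0.52 -0.06  0.99  0.    1.29] tool-axis delta [-0.0001  0.0001  0.0059] rot to align [ 0.0041 -0.0014 -0.0026]
```

Call:
jog_arm:
  moves:
    - {"pos":[0,0,0.06],"finger_gap":0.03}
    - {"pos":[0,0,0.04],"finger_gap":0.03}
    - {"finger_gap":0.03}
    - {"finger_gap":0.03}

```text
t: 21.5
ee_pos: [0.6372, -0.1002, 0.0412]
eef_rot: [0.0, 0.708, 0.706, 0.002]
force: [0.2, -0.0, -1.6]
gripper_width: 0.0431
gripper_force: 42.0
```

Call:
jog_arm:
  moves:
    - {"pos":[0,0,0.02],"finger_gap":0.03}
    - {"finger_gap":0.03}

```text
t: 21.7
ee_pos: [0.6373, -0.1002, 0.041]
eef_rot: [0.001, 0.708, 0.706, 0.002]
force: [-2.1, 0.3, 5.3]
gripper_width: 0.0434
gripper_force: 42.7
```

In the tool's units: -0.04 m is -0.8, -0.03 m is -0.6.

Call:
jog_arm:
  moves:
    - {"finger_gap":0.05}
    - {"finger_gap":0.06}
    - {"finger_gap":0.085}
    - {"finger_gap":0.085}
    - {"finger_gap":0.085}
    - {"pos":[0,0,-0.4],"finger_gap":0.085}
    - {"pos":[0,0,-0.6],"finger_gap":0.085}
    - {"pos":[0,0,-0.8],"finger_gap":0.085}
    - {"pos":[0,0,-0.8],"finger_gap":0.085}
    - {"finger_gap":0.085}

```text
t: 22.7
ee_pos: [0.639, -0.101, 0.1764]
eef_rot: [0.005, 0.708, 0.706, 0.004]
force: [1.0, -0.2, 0.0]
gripper_width: 0.0848
gripper_force: 0.0
```

Call:
jog_arm:
  moves:
    - {"pos":[0.6,-0.6,0],"finger_gap":0.085}
    - {"pos":[0.6,-0.6,0],"finger_gap":0.085}
    - {"pos":[0.6,-0.6,0],"finger_gap":0.085}
    - {"pos":[0.6,-0.6,0],"finger_gap":0.085}
    - {"pos":[0.6,-0.6,0],"finger_gap":0.085}
    - {"pos":[0.6,-0.6,0],"finger_gap":0.085}
    - {"pos":[0.56,-0.5,0],"finger_gap":0.085}
    - {"finger_gap":0.085}
    - {"finger_gap":0.085}
    - {"finger_gap":0.085}

```text
t: 23.7
ee_pos: [0.433, 0.1077, 0.1699]
eef_rot: [0.001, 0.708, 0.706, 0.002]
force: [0.8, -0.4, 0.1]
gripper_width: 0.0854
gripper_force: 0.0
```

```bash
python3 - <<'E'
from h import *
go([.4318,.1076,.036])
p,d=optics.read_camera("scene");a=cv2.resize(p[100:300,200:440],None,fx=3,fy=3)
cv2.imwrite("pics/s4.png",a[:,:,::-1])
E
```

```text
[ 0.05  0.11 -0.33  1.13  0.    1.63] tool-axis delta [-0.0003 -0.0017  0.1339] rot to align [ 0.0035 -0.0014 -0.0028]
```

View pics/s4.png

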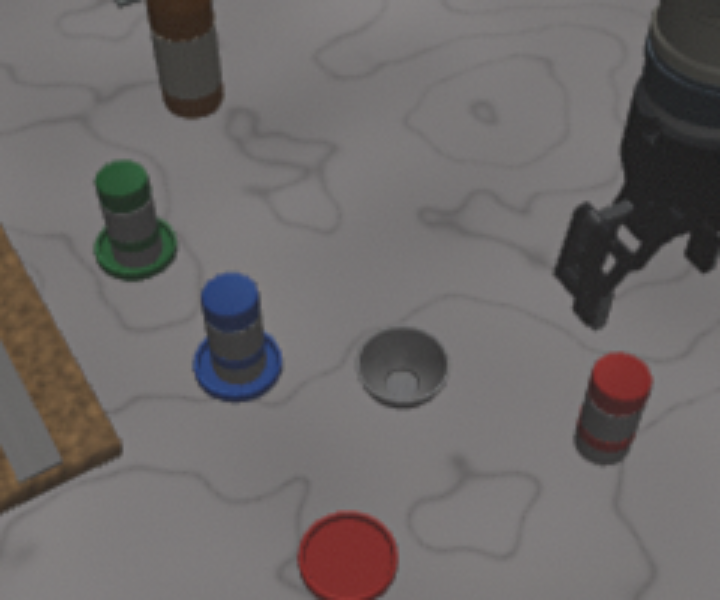

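The blue jar stands in its coaster (foot at (240,372)), and the bowl is still at (403,367). Now red. The move to its coaster is +0.2177 in world x and -0.015 in world y.

In the tool's units: 0.04 m is 0.8, 0.035 m is 0.7.

Call:
jog_arm:
  moves:
    - {"pos":[0,-0.02,0.8],"finger_gap":0.085}
    - {"pos":[0,0,0.8],"finger_gap":0.085}
    - {"pos":[0,0,0.7],"finger_gap":0.085}
    - {"pos":[0,0,0.38],"finger_gap":0.085}
    - {"finger_gap":0.085}
    - {"finger_gap":0.03}
    - {"finger_gap":0.03}
    - {"finger_gap":0.03}
    - {"finger_gap":0.03}
    - {"finger_gap":0.03}
    - {"finger_gap":0.03}
  clamp_n: 40

```text
t: 24.85
ee_pos: [0.4326, 0.1083, 0.0372]
eef_rot: [0.001, 0.708, 0.706, 0.002]
force: [-1.3, -1.2, 6.8]
gripper_width: 0.043
gripper_force: 40.1
```

Call:
jog_arm:
  moves:
    - {"pos":[0,0,-0.4],"finger_gap":0.03}
    - {"pos":[0,0,-0.8],"finger_gap":0.03}
    - {"pos":[0,0,-0.8],"finger_gap":0.03}
    - {"pos":[0,0,-0.6],"finger_gap":0.03}
    - {"finger_gap":0.03}
    - {"pos":[-0.04,0.6,0],"finger_gap":0.03}
    - {"pos":[-0.06,0.9,0],"finger_gap":0.03}
    - {"pos":[-0.06,0.9,0],"finger_gap":0.03}
    - {"pos":[-0.06,0.9,0],"finger_gap":0.03}
    - {"pos":[-0.06,0.9,0],"finger_gap":0.03}
    - {"finger_gap":0.03}
    - {"finger_gap":0.03}

```text
t: 26.05
ee_pos: [0.6414, 0.0934, 0.1645]
eef_rot: [-0.001, 0.708, 0.706, 0.001]
force: [-0.3, 0.9, -1.1]
gripper_width: 0.0433
gripper_force: 41.8
```

```bash
python3 -c "
from h import *
go([.6493,.0929,.041])"
```

```text
[0.01 0.45 0.14 1.26 0.   1.59] tool-axis delta [-0.0007  0.0079  0.1235] rot to align [ 0.0002 -0.0016 -0.003 ]
```

In the tool's units: 0.03 m is 0.6, 0.02 m is 0.4.

Call:
jog_arm:
  moves:
    - {"pos":[0,0.16,0],"finger_gap":0.03}
    - {"pos":[0,0,0.6],"finger_gap":0.03}
    - {"pos":[0,0,0.6],"finger_gap":0.03}
    - {"pos":[0,0,0.6],"finger_gap":0.03}
    - {"pos":[0,0,0.4],"finger_gap":0.03}
    - {"pos":[0,0,0.16],"finger_gap":0.03}
    - {"finger_gap":0.03}
    - {"finger_gap":0.03}

```text
t: 26.85
ee_pos: [0.6502, 0.0939, 0.0501]
eef_rot: [0.001, 0.708, 0.706, 0.002]
force: [0.6, 0.5, -1.4]
gripper_width: 0.043
gripper_force: 41.8
```

Call:
jog_arm:
  moves:
    - {"pos":[0,0,0.06],"finger_gap":0.03}
    - {"finger_gap":0.03}
    - {"finger_gap":0.03}

```text
t: 27.15
ee_pos: [0.65, 0.0937, 0.0462]
eef_rot: [0.001, 0.708, 0.706, 0.002]
force: [-0.9, -0.1, -2.0]
gripper_width: 0.0432
gripper_force: 41.8
```

```bash
python3 -c "
from h import *
go([.6493,.0929,.041])"
```

```text
[ 0.01  0.53 -0.03  1.    0.    1.59] tool-axis delta [-0.0008 -0.0007  0.0052] rot to align [ 0.004  -0.0016 -0.0027]
```

In the tool's units: 0.003 m is 0.06, 0.0015 m is 0.03.

Call:
jog_arm:
  moves:
    - {"pos":[0,0,0.06],"finger_gap":0.03}
    - {"pos":[0,0,0.03],"finger_gap":0.03}
    - {"finger_gap":0.03}
    - {"finger_gap":0.03}

```text
t: 27.55
ee_pos: [0.6498, 0.0938, 0.0414]
eef_rot: [0.001, 0.708, 0.706, 0.002]
force: [-1.3, -0.5, 2.6]
gripper_width: 0.0431
gripper_force: 41.9
```

Call:
jog_arm:
  moves:
    - {"pos":[0,0,0.02],"finger_gap":0.03}
    - {"finger_gap":0.03}

```text
t: 27.75
ee_pos: [0.6498, 0.0938, 0.0413]
eef_rot: [0.001, 0.708, 0.706, 0.002]
force: [-4.3, -0.1, 9.5]
gripper_width: 0.043
gripper_force: 42.8
```

Contact. Release, rise, back off and check.

In the tool's units: -0.04 m is -0.8, -0.03 m is -0.6.

Call:
jog_arm:
  moves:
    - {"finger_gap":0.05}
    - {"finger_gap":0.06}
    - {"finger_gap":0.085}
    - {"finger_gap":0.085}
    - {"finger_gap":0.085}
    - {"pos":[0,0,-0.4],"finger_gap":0.085}
    - {"pos":[0,0,-0.6],"finger_gap":0.085}
    - {"pos":[0,0,-0.8],"finger_gap":0.085}
    - {"pos":[0,0,-0.8],"finger_gap":0.085}
    - {"finger_gap":0.085}

```text
t: 28.75
ee_pos: [0.6516, 0.0936, 0.1762]
eef_rot: [0.004, 0.708, 0.706, 0.005]
force: [0.4, -0.6, -0.5]
gripper_width: 0.0851
gripper_force: 0.0
```

Call:
jog_arm:
  moves:
    - {"pos":[0,-0.8,0],"finger_gap":0.085}
    - {"pos":[0,-0.8,0],"finger_gap":0.085}
    - {"pos":[0,-0.8,0],"finger_gap":0.085}
    - {"pos":[0,-0.8,0],"finger_gap":0.085}
    - {"pos":[0,-0.8,0],"finger_gap":0.085}
    - {"finger_gap":0.085}
    - {"finger_gap":0.085}
    - {"finger_gap":0.085}

```text
t: 29.55
ee_pos: [0.4502, 0.0941, 0.1695]
eef_rot: [0.001, 0.708, 0.706, 0.002]
force: [0.1, -0.7, 0.3]
gripper_width: 0.0851
gripper_force: 0.0
```

```bash
python3 - <<'E'
from h import *
p,d=optics.read_camera("top")
m=optics.camera_model("top")
for c,l in blobs(p).items():
    for a,ce,b in l: print(c,a,b,"z=.09",onplane(m,b[0]+b[2]/2-.5,b[1]+b[3]/2-.5,.09).round(3),d[int(ce[1]),int(ce[0])])
p,d=optics.read_camera("scene");a=cv2.resize(p[80:380,190:490],None,fx=2,fy=2)
cv2.imwrite("pics/s5.png",a[:,:,::-1])
E
```

```text
red 763 [220 119  36  33] z=.09 [0.638 0.082 0.09 ] 0.8713224
yellow 770 [149 141  41  33] z=.09 [0.597 0.216 0.09 ] 0.8678493
green 637 [389 113  32  33] z=.09 [ 0.644 -0.244  0.09 ] 0.87389064
blue 729 [315 124  32  32] z=.09 [ 0.626 -0.099  0.09 ] 0.87161213
```

View pics/s5.png

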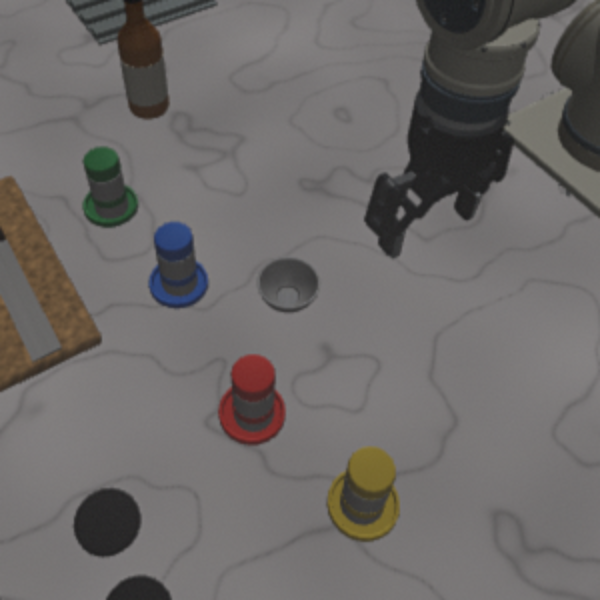

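All four jars stand upright inside their coasters: green at (107,205), blue (178,283), red (253,412) and yellow (364,505). The bowl and bottle have not moved, and the gripper is clear.

```bash
python3 -c "
from bench import ticket
print(ticket.close_job())"
```

```text
the job is handed in; nothing more can be done
None
```

All four jars are standing upright in the coasters that match their caps, the bowl and bottle were left where they were, and the job was handed in at about 30 s of the 104 s allowed; no verdict was shown.

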